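# Lift the oiled scent stone with tongs and hold it over the votive glass

## Task

The scent stone on the small dish has just been oiled, so it must not be touched by the gripper: pick up the tongs, close them on the stone, lift it off its dish and carry it to the empty votive glass. Finish while still holding: keep the stone gripped in the tongs, still and a few centimetres clear above the glass, centred over its mouth, so that any drip would fall in; do not put anything down or let go. Leave the glass and the other things on the dresser where they are.

Things in the scene. Friction and masses are not known exactly. Their poses are not given: they have to be found in the camera images.
- tongs: Plain steel spring tongs, 215 mm long, 90 g, lying on edge so the arms open and close in the horizontal plane; all parts 30 mm tall or less. Origin on the underside (z = 0 when lying), on the centre line, midway between the two dark rubber grips, near the balance point. x points along the tongs to the jaws, z up. The spine, a 22 x 30 mm block, is at x = -94 mm.
- tongs_grip (a point): Point midway between the two grips, 15 mm above the tongs' origin. Grips: upright outer pads 56 mm long (along x), 30 mm tall; 53 mm over their outer faces when open, about 35 mm with the jaws on the stone. Springs hold them open: 4 N to start, 6 N at the stone. Held at about 47 mm wide, the tongs lift half open (jaw gap 58 mm); a 20 to 60 N grip then closes them on the stone.
- tongs_jaw (a point): Point midway between the jaws, 90 mm ahead (tongs x) of the tongs' origin, 15 mm above their underside. Jaws: upright steel plates 30 mm tall with inward-bent lips at both ends, from 65 to 115 mm ahead of the origin; 70 mm apart when open (about 62 mm between lips), 80 mm over the outside. The jaw gap changes twice as much as the width over the grips.
- tongs_l (a joint): Closing angle of the left arm (rad): 0 open, about 0.10 with the jaws parallel on the stone, 0.16 fully closed; the right arm follows equally. Hinges 90 mm behind the tongs' origin.
- stone: Egg-like scent stone of bare terracotta, 34 mm in diameter (upright sides from 16 to 26 mm up, narrower above and below), 42 mm tall, about 50 g, standing on its flat 22 mm foot in the middle of the small dish. Origin at the centre of its foot, z up; at the start 14 mm above the dresser.
- stone_mid (a point): Middle of the stone, on its axis 21 mm above its foot.
- dish: Flat round dish of white ceramic, 68 mm in diameter, 8 mm high with a flat top, fixed on the tray. Origin under its centre.
- tray: Square bamboo tray, 240 x 240 mm, fixed; floor 6 mm thick, lip 8 mm wide and 14 mm high all round. Origin under its centre. A round blue bottle (130 mm tall) and a tall clear spray bottle (191 mm tall) stand on its far half, about 80 mm beyond its centre.
- votive: Empty votive holder, a clear glass cup open at the top, rim 66 mm across, 62 mm tall, loose. Origin under its centre, z up. Stands left or right of the tray, with the tongs on the other side.
- votive_rim (a point): Centre of the votive glass's mouth, at rim height (62 mm above the dresser).
- blue_bottle: Round blue bottle with a twist cap, 60 mm in diameter, 130 mm tall, on the tray; bystander. Origin under its centre.
- spray: Tall clear spray bottle, 48 mm in diameter, 191 mm tall, on the tray; bystander. Origin under its centre.
- comb: Flat stainless steel comb, 170 x 32 x 4 mm, lying between the robot and the tray; bystander. Origin under its middle, x along its length.
- jar: White cream jar with a metal lid, 56 mm in diameter, 45 mm tall, beyond the tongs or the votive glass; bystander. Origin under its centre.
- clock: Small round bedside clock, 70 mm wide, 73 mm tall, beyond the tongs or the votive glass; bystander. Origin under its centre.

How it is judged (in metres and radians):
On the way, in this order (a step that is already met when the one before it is completed fails the run):
1. the tongs are held in the gripper, lifted off the dresser, with the stone still untouched on its dish (height (world z) of tongs above 0.012 m and contact force between the fingers and tongs above 1 N and contact force between tongs and stone below 0.05 N and distance of stone from where it was at the start of the episode below 0.01 m), for 0.1 s.
2. the stone is gripped in the tongs and lifted at least 25 mm clear of the dish (z of stone in the frame of dish above 0.033 m and contact force between tongs and stone above 1 N and distance between stone_mid and tongs_jaw below 0.03 m), for 0.2 s.
At the end, for the whole second after the job is handed in: Gripper holds tongs, tongs hold stone (over 1 N, stone middle within 30 mm of jaw point); stone middle within 22 mm sideways of the glass mouth's centre, 35 to 140 mm above its rim, under 30 mm/s; glass upright, within 20 mm of its start, not touched by stone or tongs; held for 1 s (horizontal distance between stone_mid and votive_rim below 0.022 m and z of stone_mid in the frame of votive_rim between 0.035 and 0.14 m and contact force between tongs and stone above 1 N and contact force between the fingers and tongs above 1 N and distance between stone_mid and tongs_jaw below 0.03 m and contact force between each of stone, tongs and votive below 0.02 N and linear speed of stone below 0.03 m/s and distance of votive from where it was at the start of the episode below 0.02 m and angle between votive's own z axis and vertical below 0.1 rad); the arm keeps its last pose, push and grip.
It fails at once if the gripper or arm touches the scent stone (contact force between any of the fingers, the arm and stone above 0.1 N).
It fails at once if the votive glass is pushed more than 20 mm or tipped (distance of votive from where it was at the start of the episode above 0.02 m or angle between votive's own z axis and vertical above 0.3 rad).
It fails at once if another thing on the dresser is pushed more than 25 mm or knocked over (distance of any of blue_bottle, spray, comb, jar, clock from where it was at the start of the episode above 0.025 m or angle between any of blue_bottle, spray, comb, jar, clock's own z axis and vertical above 0.4 rad).
It also fails if it takes over 51 s, if anything falls off the work surface, if the arm or the gripper's body presses on something with over 40 N, if the wrist force passes 120 N, or if a joint passes its speed limit or range.

## Robot

A 6-joint arm with a two-finger parallel gripper is mounted at the origin on the work surface. World frame = base frame: x ahead of the robot, y to its left, z up, the work surface at z = 0. Lengths are in mm, angles in degrees, forces in N, time in s.
With the tool pointing down it reaches from about 350 to 975 mm from the base axis. Payload 7.1 kg.
Tool frame: the origin (TCP) lies between the finger pads; the fingertips stand 22 mm ahead of it and the grasp point (between the pads) lies 3 mm ahead of it (r.nose_length is the distance from the TCP to the fingertips, in mm); z points along the fingers, y is the direction in which the jaws open and shut (so a half turn about z gives the same grasp; the last joint's range is limited). The gripper opens to 88 mm and grips with 3 to 60 N. Pads are 20 mm wide; open, the fingers measure 115 mm over their backs; the gripper's body (75 mm by 178 mm) begins 61 mm behind the grasp point.
Start: joints at [68.01, 24.242, 93.386, -0, 62.372, -1.089], TCP at [222.944, 583.867, 244.675] pointing down, gripper open.
Joint ranges: [-172.04, 172.04], [-51.8, 120.97], [4.93, 147.93], [-75.15, 255.16], [6.16, 154.13], [-145.62, 145.62]. Speed limits (degrees/s): [136.94, 136.94, 172.46, 180, 180, 180].

## Interface

Orientations are given as a 3x3 rotation matrix whose columns are the frame's x, y, z axes.
In Python, from rig import r gives the robot as it stands.
- The arm moves only by the tool carry_out, never from a script. Its argument "series" is a list of rows, each an object with "dr": the turn, a rotation vector about the tool's x, y, z in degrees, a list of three; "translation": the shift along the tool's x, y, z in m, a list of three; "jaw": the finger opening in m, from 0 to 0.0878. In form: [{"dr": [rx, ry, rz], "translation": [dx, dy, dz], "jaw": jaw}, ...]. A call has exactly 5 rows; each row is the pose to reach, as a shift and turn from the pose commanded when the call began, along the tool's axes at that moment; what a row does not reach only later rows make up. A row lasts 1/12 s, in which the tool goes at most 41.7 mm and 7.16 degrees, less where a joint would pass 70% of its speed; a pose out of reach is approached as far as the arm can. A call with a gripper value outside its range is refused whole. The fingers move at their own pace and stop on an object; "squeeze" is the grip in N (left out, the last holds). Time passes only in rows, so rows that repeat a pose let the fingers close, or fill a call up. It gives the time, the measured TCP pose, the force and the opening at its end, in the units of the state.
- r.get_obs(): the state, without advancing time (a new reading comes with each control period).
- r.camera(name): name is "side" or "top"; returns a dict with "color" (400x640x3 uint8, red, green, blue), "camera_matrix" (3x3 intrinsics, pixels), "D" ([k1, k2, p1, p2, k3] as OpenCV has them; the pictures are not rectified), "R" (3x3) and "t" (3): a world point X has camera coordinates R X + t. Camera axes: x right, y down, z forward; pixel columns grow to the right and rows downward; lengths in mm; the calibration is good to about 2 mm. A picture is of the moment at which its call begins. There is no depth.
- r.sign_off(): hands the job in, once; it reports no verdict.
Trained networks look in a picture, given as the dict that the camera call returned (one of the last four; its "shot" number tells which), for a name from the list of things; names that differ only in an ending like _2 or _b are one class to them, and where a whole thing is asked for, a point or a joint stands for the part that bears it (a point fixed in the world has none). Each returns a list of dicts, best first, with "score" (0 to 1); they miss things now and then, are a little off and sometimes report something else, mostly with a low value. They report only what shows in the picture. A call takes as long as a camera call.
- r.masks_of(picture, thing): "region" (400x640 bool, what is visible of it).
- r.pinpoint(picture, thing): "location" ([x, y, z] in mm, in the coordinates of the camera as it stood for that picture, good to about 4 mm: a listed point, or the origin of a listed thing).
The state is a dict: "time": time; "joint_pos": joint angles; "qd": joint speeds; "joint_efforts": joint torques, N m; "ee_pos": TCP position; "orientation": TCP orientation; "contact_force": force on the tool from outside, world axes, zero at the start; "torque": the same for the moment, N m; "grip_width": opening from 0.0 (shut) to 1.0 (fully open).
Only numpy, scipy, OpenCV 4.12 (cv2) and the standard library are available. Lean on these libraries where they do the work, as an engineer would, in place of code of your own. Each camera call takes 0.05 s, during which the arm holds its last target.

## Working session

There is one attempt and no reset: what is moved stays moved. The work goes in short steps, Python scripts to look and compute and a tool call to move; the robot and the scene stay as the last step left them, time stands still between calls to the robot, and variables do not carry over. Pictures are saved under pics/ and viewed, and the job is handed in when it is done.

Besides the shell and the picture viewer there is one more tool, called after ">>>" as a command line: name --argument value ..., lists and objects as JSON in quotes. carry_out: Moves the arm, as the interface text tells. Its arguments: {"type":"object","properties":{"series":{"type":"array","items":{"type":"object","properties":{"dr":{"type":"array","items":{"type":"number"}},"translation":{"type":"array","items":{"type":"number"}},"jaw":{"type":"number"}}}},"squeeze":{"type":"number"}},"required":["series"]}

```bash
ls; mkdir -p pics; cat > h.py <<'E'
import numpy as np, cv2
from rig import r
def world(c,p): return np.array(c["R"]).T@(np.array(p)-np.array(c["t"]).ravel())
def proj(c,X):
    return cv2.projectPoints(np.array(X,float).reshape(-1,3),cv2.Rodrigues(np.array(c["R"]))[0],np.array(c["t"],float).ravel(),np.array(c["camera_matrix"]),np.array(c["D"]))[0].reshape(-1,2)
def save(c,n): cv2.imwrite("pics/"+n,np.array(c["color"])[:,:,::-1])
E
python3 - <<'E'
from h import *
o=r.get_obs(); print(o)
for n in ["top","side"]:
    c=r.camera(n); save(c,n+"0.png")
    print(n, -np.array(c["R"]).T@np.array(c["t"]).ravel())
    for t in ["tongs","tongs_grip","tongs_jaw","stone","stone_mid","dish","tray","votive","votive_rim","blue_bottle","spray","comb","jar","clock"]:
        d=r.pinpoint(c,t)
        print(t,[(np.round(world(c,x["location"]),1).tolist(),round(x["score"],2)) for x in d[:2]])
E
```

```text
pics
{'time': 0.0, 'joint_pos': array([ 6.80108730e+01,  2.42851208e+01,  9.34317716e+01, -3.24551511e-04,
        6.23725065e+01, -1.08929875e+00]), 'qd': array([ 0.13394277, -0.07046093, -0.08918353, -0.05705371,  0.00176204,
        0.07816775]), 'joint_efforts': array([-1.06396954e-03, -5.44604874e+01, -2.73660189e+01,  6.41275733e-02,
        2.27510557e-02, -8.49662433e-05]), 'ee_pos': array([222.7454107 , 583.3933317 , 243.89183647]), 'orientation': array([[-9.34206475e-01,  3.56732289e-01, -5.79572502e-04],
       [ 3.56732759e-01,  9.34205352e-01, -1.44867978e-03],
       [ 2.46488779e-05, -1.56011853e-03, -9.99998783e-01]]), 'contact_force': array([ 0.15196146,  0.38121182, -0.43049142]), 'torque': array([-0.02249183,  0.02720228,  0.01302661]), 'grip_width': 1.0005424841934358}
top [ 477.33466638  -16.73952719 1154.16809552]
tongs [([508.6, -300.6, 1.3], 0.6)]
tongs_grip [([511.5, -298.8, 15.3], 0.74)]
tongs_jaw [([599.9, -310.3, 15.0], 0.96), ([508.3, -300.7, 17.8], 0.25)]
stone [([604.2, -53.7, 14.9], 0.71), ([365.2, 25.3, -1.2], 0.61)]
stone_mid [([602.9, -54.1, 37.5], 
[... 449 characters left out ...]
)]
side [  63.09752492 -744.93398255 1006.04926454]
tongs [([511.5, -299.9, 0.4], 0.9)]
tongs_grip [([511.4, -300.6, 16.8], 0.85), ([541.1, 286.1, 61.6], 0.18)]
tongs_jaw [([600.0, -303.0, 18.0], 0.84), ([541.5, 286.9, 58.2], 0.41)]
stone [([598.9, -54.1, 14.5], 0.54)]
stone_mid [([599.9, -52.9, 41.5], 0.48)]
dish [([599.2, -50.5, 9.0], 0.78), ([514.1, -299.3, 1.1], 0.27)]
tray [([603.3, -0.9, 1.2], 0.65), ([598.0, -55.6, 7.5], 0.64)]
votive [([541.1, 293.2, 1.3], 0.68)]
votive_rim [([543.3, 287.6, 61.9], 0.71)]
blue_bottle [([686.0, 61.3, 10.5], 0.96)]
spray [([687.4, -47.5, 8.8], 0.94)]
comb [([366.4, 26.7, 1.0], 0.65)]
jar [([722.9, 287.0, 1.2], 0.76)]
clock [([734.5, -245.4, 4.5], 0.82)]
```

View pics/top0.png

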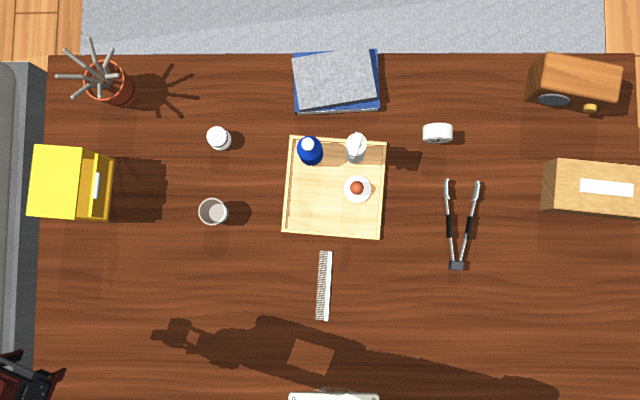

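View pics/side0.png

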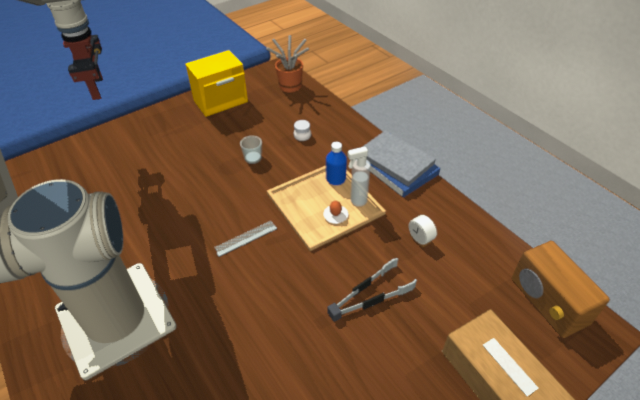

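The top view shows the tongs at right (spine near 457,266; jaws at 447,183 and 478,185). The stone is on its dish at (357,188), the votive at (213,211), and the comb at (324,286). The side view agrees. Next I'll triangulate and check with overlays.

```bash
cat >> h.py <<'E'
def tri(cs,ps):
    A=[];b=[]
    for c,p in zip(cs,ps):
        K=np.array(c["camera_matrix"]);u=cv2.undistortPoints(np.array(p,float).reshape(1,1,2),K,np.array(c["D"])).ravel()
        R=np.array(c["R"]);t=np.array(c["t"]).ravel()
        for i in range(2):
            A.append(R[i]-u[i]*R[2]); b.append(u[i]*t[2]-t[i])
    A=np.array(A);b=np.array(b);X=np.linalg.lstsq(A,b,rcond=None)[0]
    return X, np.round(A@X-b,2)
def circ(x,y,z,rad,n=60):
    a=np.linspace(0,2*np.pi,n);return np.c_[x+rad*np.cos(a),y+rad*np.sin(a),np.full(n,z)]
def overlay(c,polys,box,k,name):
    x0,y0,w,h=box
    im=cv2.resize(np.array(c["color"])[y0:y0+h,x0:x0+w,::-1],None,fx=k,fy=k,interpolation=cv2.INTER_CUBIC)
    for P,col in polys:
        q=((proj(c,P)-[x0,y0]+0.5)*k*8).astype(np.int32)
        cv2.polylines(im,[q.reshape(-1,1,2)],False,col,1,cv2.LINE_AA,shift=3)
    cv2.imwrite("pics/"+name,im)
def tongs_polys(o,yaw,pitch=0,gap=70,grip=53):
    R=cv2.Rodrigues(np.array([0,0,yaw]))[0]
    out=[]
    for z in (0,30):
        P=lambda pts: np.array([R@np.array([a,b,z])+o for a,b in pts])
        col=(0,255,0) if z else (255,255,0)
        out.append((P([(-105,-11),(-83,-11),(-83,11),(-105,11),(-105,-11)]),col))
        for s in (1,-1):
            out.append((P([(65,s*(gap/2+5)),(115,s*(gap/2+5))]),col))
            out.append((P([(-28,s*grip/2),(28,s*grip/2)]),col))
    return out
E
python3 - <<'E'
from h import *
T=r.camera("top");S=r.camera("side")
for t in ["stone_mid","tongs_grip","tongs_jaw","votive_rim","dish","votive"]:
    px=[]
    for c in (T,S):
        w=[world(c,x["location"]) for x in r.pinpoint(c,t)]
        px.append(proj(c,w[0])[0] if w else [0,0])
    print(t,np.round(px,1).tolist(),*tri((T,S),px))
for t in ["stone","votive","dish","tongs"]:
    px=[]
    for c in (T,S):
        m=r.masks_of(c,t)
        if m:
            ys,xs=np.nonzero(m[0]["region"]); px.append([xs.mean(),ys.mean()]);print(t,m[0]["score"],xs.min(),xs.max(),ys.min(),ys.max(),len(xs))
    if len(px)==2: print(t,*tri((T,S),px))
tp=tongs_polys(np.array([511,-300,0.]),np.radians(-4))
st=[(circ(601,-54,14,11),(255,0,0)),(circ(601,-54,35,17),(0,255,0)),(circ(601,-54,14,34),(255,255,0))]
vo=[(circ(541,289,62,33),(0,255,0)),(circ(541,289,0,26),(255,255,0))]
overlay(T,tp,(425,165,75,115),5,"t_tongs.png");overlay(S,tp,(315,245,115,85),6,"s_tongs.png")
overlay(T,st,(325,155,70,60),8,"t_st.png");overlay(S,st,(310,185,60,50),8,"s_st.png")
overlay(T,vo,(185,180,60,60),8,"t_vo.png");overlay(S,vo,(225,120,60,55),8,"s_vo.png")
for n in "ts":
    a=[cv2.imread(f"pics/{n}_{k}.png") for k in("st","vo")]
    H=max(i.shape[0] for i in a);a=[cv2.copyMakeBorder(i,0,H-i.shape[0],0,0,0) for i in a]
    im=np.hstack(a); f=min(1,790/im.shape[1]); cv2.imwrite(f"pics/{n}_sv.png",cv2.resize(im,None,fx=f,fy=f))
E
```

```text
stone_mid [[356.4, 187.7], [335.0, 206.8]] [600.62922198 -53.11955372  40.35864503] [ 0.11 -0.18 -0.21  0.03]
tongs_grip [[456.9, 225.9], [367.2, 293.8]] [ 511.70619731 -298.54831315   10.91125377] [-0.1   0.17  0.19 -0.03]
tongs_jaw [[460.9, 188.7], [397.3, 275.6]] [ 600.55592888 -306.21783698   18.94259856] [-0.86  1.41  1.63 -0.36]
votive_rim [[212.2, 211.9], [251.4, 142.9]] [540.2842228  286.56430504  62.76056307] [ 0.97 -1.69 -1.94  0.06]
dish [[357.7, 189.5], [334.3, 215.3]] [598.17829796 -56.37241898  10.80811844] [-0.73  1.23  1.41 -0.21]
votive [[217.6, 212.7], [253.2, 158.7]] [541.80209206 292.11337201  -5.86351765] [ 0.7  -1.23 -1.41  0.05]
stone 0.45 350 363 181 194 156
stone 0.49 329 341 201 215 146
stone [601.1301122  -52.91417491  36.42425196] [-0.08  0.13  0.16 -0.02]
votive 0.97 198 228 198 225 648
votive 0.98 240 261 135 162 478
votive [541.07425169 293.6031143   37.18158621] [ 0.15 -0.27 -0.31  0.01]
dish 0.85 344 370 177 201 360
dish 0.69 323 347 207 222 225
dish [599.35402891 -56.76703655   9.52962139] [ 0.08 -0.13 -0.15  0.02]
tongs 0.68 444 479 179 270 778
tongs 0.93 327 414 259 320 1002
tongs [ 509.45139676 -301.7679754    15.41370923] [-1.12  1.87  2.16 -0.38]
```

View pics/t_tongs.png

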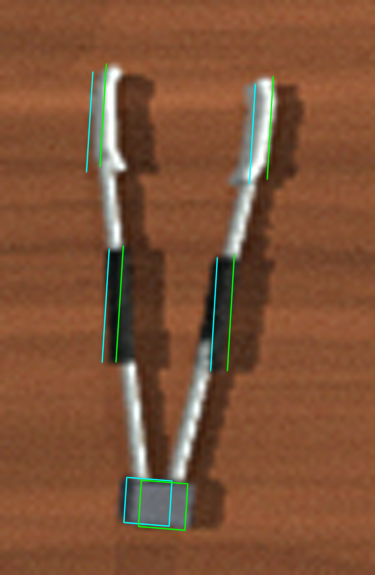

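View pics/s_tongs.png

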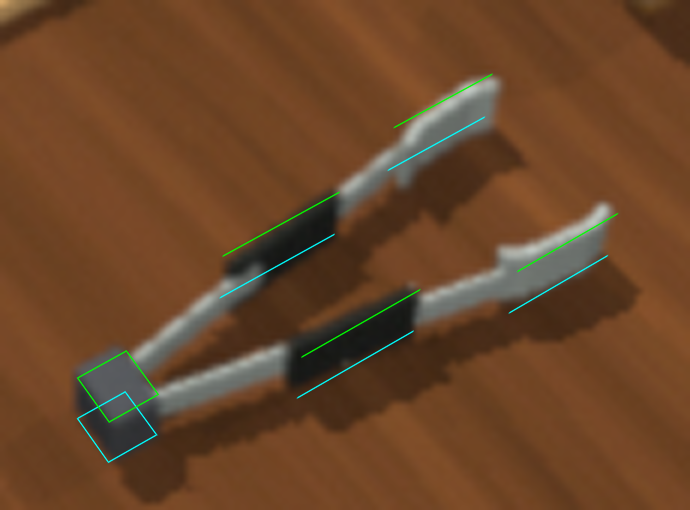

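View pics/t_sv.png

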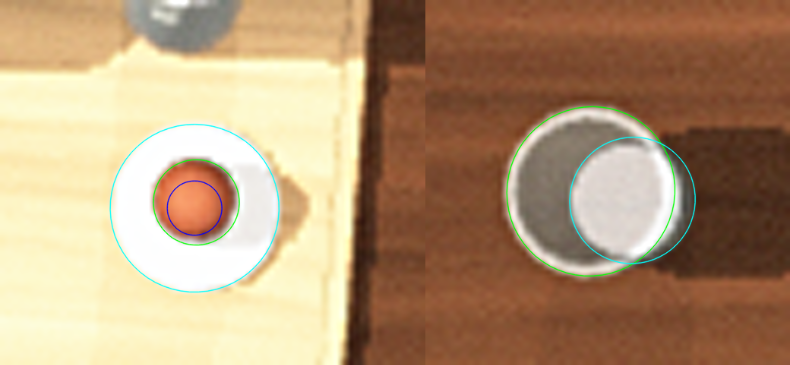

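View pics/s_sv.png

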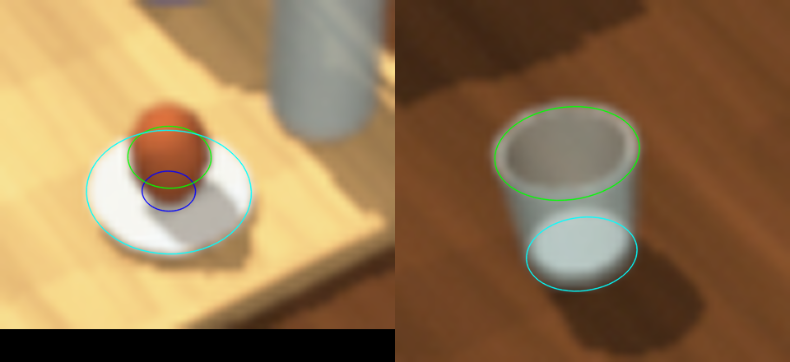

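Overlays fit well: stone (601,-54) with its foot at z≈14, votive rim (541,289,62), tongs origin about (511,-300), yaw about -4°. Now moving over to the tongs.

>>> carry_out --series '[{"dr": [0, 0, -2], "translation": [-0.0095, -0.0117, 0], "jaw": 0.0878}, {"dr": [0, 0, -6], "translation": [-0.028, -0.035, 0], "jaw": 0.0878}, {"dr": [0, 0, -10], "translation": [-0.05, -0.062, 0], "jaw": 0.0878}, {"dr": [0, 0, -14], "translation": [-0.072, -0.089, 0], "jaw": 0.0878}, {"dr": [0, 0, -16.9], "translation": [-0.095, -0.117, 0], "jaw": 0.0878}]' --squeeze 20

```text
time: 3.02
ee_pos: [270.0, 439.5, 244.6]
orientation: [[-0.998, 0.065, 0.0], [0.065, 0.998, 0.0], [-0.0, 0.0, -1.0]]
contact_force: [0.4, -0.4, -0.3]
grip_width: 1.0
```

>>> carry_out --series '[{"dr": [0, 0, 0], "translation": [-0.012, -0.029, 0], "jaw": 0.0878}, {"dr": [0, 0, 0], "translation": [-0.024, -0.058, 0], "jaw": 0.0878}, {"dr": [0, 0, 0], "translation": [-0.036, -0.088, 0], "jaw": 0.0878}, {"dr": [0, 0, 0], "translation": [-0.049, -0.12, 0], "jaw": 0.0878}, {"dr": [0, 0, 0], "translation": [-0.062, -0.153, 0], "jaw": 0.0878}]'

```text
time: 3.43
ee_pos: [321.4, 282.4, 244.9]
orientation: [[-0.998, 0.069, 0.001], [0.069, 0.998, 0.0], [-0.001, 0.001, -1.0]]
contact_force: [1.0, 0.1, -0.1]
grip_width: 0.999
```

>>> carry_out --series '[{"dr": [0, 0, 0], "translation": [-0.014, -0.035, 0], "jaw": 0.0878}, {"dr": [0, 0, 0], "translation": [-0.028, -0.07, 0], "jaw": 0.0878}, {"dr": [0, 0, 0], "translation": [-0.042, -0.105, 0], "jaw": 0.0878}, {"dr": [0, 0, 0], "translation": [-0.056, -0.14, 0], "jaw": 0.0878}, {"dr": [0, 0, 0], "translation": [-0.07, -0.175, 0], "jaw": 0.0878}]'

```text
time: 3.85
ee_pos: [379.0, 102.6, 245.1]
orientation: [[-0.998, 0.069, 0.001], [0.069, 0.998, 0.0], [-0.001, 0.0, -1.0]]
contact_force: [0.1, 0.6, -0.2]
grip_width: 1.002
```

>>> carry_out --series '[{"dr": [0, 0, 0], "translation": [-0.014, -0.035, 0], "jaw": 0.0878}, {"dr": [0, 0, 0], "translation": [-0.028, -0.07, 0], "jaw": 0.0878}, {"dr": [0, 0, 0], "translation": [-0.042, -0.105, 0], "jaw": 0.0878}, {"dr": [0, 0, 0], "translation": [-0.056, -0.14, 0], "jaw": 0.0878}, {"dr": [0, 0, 0], "translation": [-0.07, -0.175, 0], "jaw": 0.0878}]'

```text
time: 4.27
ee_pos: [436.6, -77.2, 245.0]
orientation: [[-0.998, 0.07, 0.001], [0.07, 0.998, -0.0], [-0.001, -0.0, -1.0]]
contact_force: [0.1, 0.2, 0.1]
grip_width: 1.0
```

>>> carry_out --series '[{"dr": [0, 0, 0], "translation": [-0.014, -0.035, 0.01], "jaw": 0.0878}, {"dr": [0, 0, 0], "translation": [-0.028, -0.07, 0.02], "jaw": 0.0878}, {"dr": [0, 0, 0], "translation": [-0.042, -0.105, 0.03], "jaw": 0.0878}, {"dr": [0, 0, 0], "translation": [-0.055, -0.135, 0.04], "jaw": 0.0878}, {"dr": [0, 0, 0], "translation": [-0.065, -0.16, 0.05], "jaw": 0.0878}]'

```text
time: 4.68
ee_pos: [490.8, -242.0, 194.3]
orientation: [[-0.997, 0.071, 0.001], [0.071, 0.997, -0.001], [-0.001, -0.001, -1.0]]
contact_force: [0.1, 0.2, 0.6]
grip_width: 1.0
```

```bash
python3 -c "
from h import *
o=r.get_obs();print(o['time'],o['ee_pos'],o['orientation'],o['joint_pos'])"
```

```text
4.6833 [ 490.75078191 -242.03702381  194.31780098] [[-9.97475437e-01  7.10058959e-02  9.56593372e-04]
 [ 7.10053101e-02  9.97475737e-01 -6.33070832e-04]
 [-9.99130440e-04 -5.63549396e-04 -9.99999342e-01]] [-2.74949173e+01  2.15316306e+01  1.05557282e+02 -8.62200104e-03
  5.28457234e+01 -1.13417965e+02]
```

>>> carry_out --series '[{"dr": [0, 0, 0], "translation": [-0.012, -0.028, 0.022], "jaw": 0.0878}, {"dr": [0, 0, 0], "translation": [-0.02, -0.046, 0.045], "jaw": 0.0878}, {"dr": [0, 0, 0], "translation": [-0.024, -0.056, 0.07], "jaw": 0.0878}, {"dr": [0, 0, 0], "translation": [-0.025, -0.059, 0.095], "jaw": 0.0878}, {"dr": [0, 0, 0], "translation": [-0.025, -0.059, 0.105], "jaw": 0.0878}]'

```text
time: 5.1
ee_pos: [509.6, -300.1, 86.6]
orientation: [[-0.997, 0.071, -0.003], [0.071, 0.997, 0.002], [0.003, 0.002, -1.0]]
contact_force: [0.2, 0.8, 0.6]
grip_width: 0.997
```

```bash
python3 - <<'E'
from h import *
T=r.camera("top");S=r.camera("side")
o=r.get_obs();print(o['time'],o['ee_pos'])
p=o['ee_pos'];R=o['orientation']
print(world(T,r.pinpoint(T,"tongs")[0]["location"]),world(S,r.pinpoint(S,"tongs")[0]["location"]))
tip=[p+R@np.array([a,b,22]) for a,b in((10,44),(-10,44),(-10,-44),(10,-44),(10,44))]
tp=tongs_polys(np.array([511,-300,0.]),np.radians(-4))+[(np.array(tip),(0,0,255))]
overlay(T,tp,(410,165,105,115),5,"t1.png");overlay(S,tp,(315,225,115,105),5,"s1.png")
a=cv2.imread("pics/t1.png");b=cv2.imread("pics/s1.png");b=cv2.copyMakeBorder(b,0,a.shape[0]-b.shape[0],0,0,0)
cv2.imwrite("pics/ts1.png",cv2.resize(np.hstack([a,b]),None,fx=.7,fy=.7))
E
```

```text
5.2 [ 509.47897718 -299.11215124   87.77037344]Traceback (most recent call last):
  File "<stdin>", line 5, in <module>
IndexError: list index out of range
```

```bash
python3 - <<'E'
from h import *
T=r.camera("top");S=r.camera("side")
o=r.get_obs();print(o['time'],o['ee_pos'])
p=o['ee_pos'];R=o['orientation']
tip=[p+R@np.array([a,b,22]) for a,b in((10,44),(-10,44),(-10,-44),(10,-44),(10,44))]
tp=tongs_polys(np.array([511,-300,0.]),np.radians(-4))+[(np.array(tip),(0,0,255))]
overlay(T,tp,(410,165,105,115),5,"t1.png");overlay(S,tp,(315,225,115,105),5,"s1.png")
a=cv2.imread("pics/t1.png");b=cv2.imread("pics/s1.png");b=cv2.copyMakeBorder(b,0,a.shape[0]-b.shape[0],0,0,0)
cv2.imwrite("pics/ts1.png",cv2.resize(np.hstack([a,b]),None,fx=.7,fy=.7))
E
```

```text
5.35 [ 511.57187174 -299.87415258   91.05528551]
```

View pics/ts1.png

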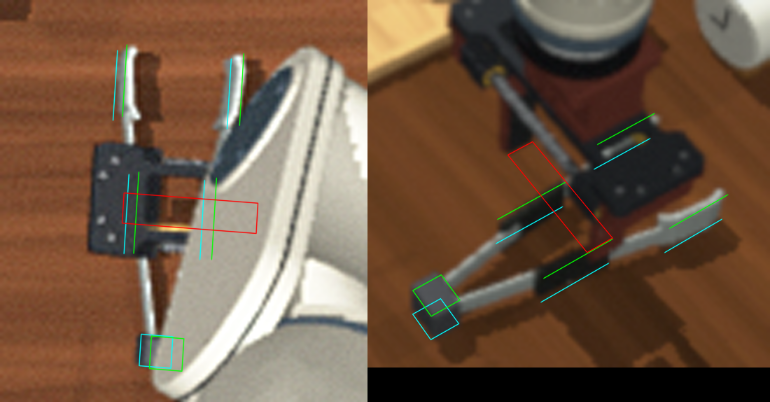

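The side view has the fingers straddling the grips. Descending, slowing toward the end.

>>> carry_out --series '[{"dr": [0, 0, 0], "translation": [0, 0, 0.015], "jaw": 0.0878}, {"dr": [0, 0, 0], "translation": [0, 0, 0.032], "jaw": 0.0878}, {"dr": [0, 0, 0], "translation": [0, 0, 0.046], "jaw": 0.0878}, {"dr": [0, 0, 0], "translation": [0, 0, 0.054], "jaw": 0.0878}, {"dr": [0, 0, 0], "translation": [0, 0, 0.058], "jaw": 0.0878}]'

```text
time: 5.77
ee_pos: [510.8, -299.6, 31.3]
orientation: [[-0.998, 0.069, -0.0], [0.069, 0.998, 0.0], [0.0, 0.0, -1.0]]
contact_force: [-0.3, 0.5, -0.1]
grip_width: 0.998
```

>>> carry_out --series '[{"dr": [0, 0, 0], "translation": [0, 0, 0.002], "jaw": 0.0878}, {"dr": [0, 0, 0], "translation": [0, 0, 0.004], "jaw": 0.0878}, {"dr": [0, 0, 0], "translation": [0, 0, 0.006], "jaw": 0.07}, {"dr": [0, 0, 0], "translation": [0, 0, 0.006], "jaw": 0.06}, {"dr": [0, 0, 0], "translation": [0, 0, 0.006], "jaw": 0.058}]' --squeeze 12

```text
time: 6.18
ee_pos: [511.0, -300.1, 26.0]
orientation: [[-0.998, 0.07, 0.0], [0.07, 0.998, -0.0], [-0.0, -0.0, -1.0]]
contact_force: [0.3, -0.2, 0.4]
grip_width: 0.809
```

Next I'll close gently to 47 mm.

>>> carry_out --series '[{"dr": [0, 0, 0], "translation": [0, 0, 0], "jaw": 0.056}, {"dr": [0, 0, 0], "translation": [0, 0, 0], "jaw": 0.054}, {"dr": [0, 0, 0], "translation": [0, 0, 0], "jaw": 0.052}, {"dr": [0, 0, 0], "translation": [0, 0, 0], "jaw": 0.049}, {"dr": [0, 0, 0], "translation": [0, 0, 0], "jaw": 0.047}]' --squeeze 12

```text
time: 6.6
ee_pos: [511.2, -300.0, 25.9]
orientation: [[-0.998, 0.07, 0.001], [0.07, 0.998, -0.0], [-0.001, -0.0, -1.0]]
contact_force: [0.7, 1.1, 1.6]
grip_width: 0.543
```

>>> carry_out --series '[{"dr": [0, 0, 0], "translation": [0, 0, 0], "jaw": 0.047}, {"dr": [0, 0, 0], "translation": [0, 0, 0], "jaw": 0.047}, {"dr": [0, 0, 0], "translation": [0, 0, 0], "jaw": 0.047}, {"dr": [0, 0, 0], "translation": [0, 0, 0], "jaw": 0.047}, {"dr": [0, 0, 0], "translation": [0, 0, 0], "jaw": 0.047}]' --squeeze 12

```text
time: 7.02
ee_pos: [511.2, -300.1, 25.9]
orientation: [[-0.998, 0.07, 0.001], [0.07, 0.998, -0.0], [-0.001, -0.0, -1.0]]
contact_force: [1.5, 0.4, 3.9]
grip_width: 0.537
```

>>> carry_out --series '[{"dr": [0, 0, 0], "translation": [0, 0, -0.004], "jaw": 0.047}, {"dr": [0, 0, 0], "translation": [0, 0, -0.012], "jaw": 0.047}, {"dr": [0, 0, 0], "translation": [0, 0, -0.025], "jaw": 0.047}, {"dr": [0, 0, 0], "translation": [0, 0, -0.035], "jaw": 0.047}, {"dr": [0, 0, 0], "translation": [0, 0, -0.04], "jaw": 0.047}]'

```text
time: 7.43
ee_pos: [511.6, -300.5, 67.8]
orientation: [[-0.998, 0.07, 0.002], [0.07, 0.998, -0.001], [-0.002, -0.001, -1.0]]
contact_force: [0.6, -0.2, -1.3]
grip_width: 0.535
```

```bash
cat > look.py <<'E'
from h import *
import sys
def look(name,yaw=-4,gap=58,grip=47,extra=[],boxT=(410,165,105,115),boxS=(315,205,115,115),off=(0,0,-25)):
    T=r.camera("top");S=r.camera("side")
    o=r.get_obs();p=o['ee_pos'];print(o['time'],p.round(1),o['grip_width']*87.8,o['contact_force'].round(1))
    tp=tongs_polys(p+np.array(off),np.radians(yaw),gap=gap,grip=grip)+extra
    overlay(T,tp,boxT,5,"a.png");overlay(S,tp,boxS,5,"b.png")
    a=cv2.imread("pics/a.png");b=cv2.imread("pics/b.png");H=max(a.shape[0],b.shape[0])
    a,b=[cv2.copyMakeBorder(i,0,H-i.shape[0],0,0,0) for i in (a,b)]
    im=np.hstack([a,b]);f=min(790/im.shape[1],595/im.shape[0],1);cv2.imwrite("pics/"+name,cv2.resize(im,None,fx=f,fy=f))
    for c in (T,S):
        for t in ["tongs","tongs_grip","tongs_jaw"]:
            d=r.pinpoint(c,t);print(t,[(world(c,x["location"]).round(1).tolist(),round(x["score"],2)) for x in d[:1]])
    return T,S
E
python3 -c "
from look import *
look('lift1.png')"
```

```text
7.5333 [ 511.7 -300.5   67.4] 46.71703744829329 [ 0.4  0.7 -0.8]
tongs []
tongs_grip []
tongs_jaw [([600.3, -308.8, 56.6], 0.65)]
tongs [([512.9, -302.3, 45.0], 0.84)]
tongs_grip [([513.3, -299.7, 55.0], 0.82)]
tongs_jaw [([598.5, -308.7, 59.2], 0.75)]
```

View pics/lift1.png

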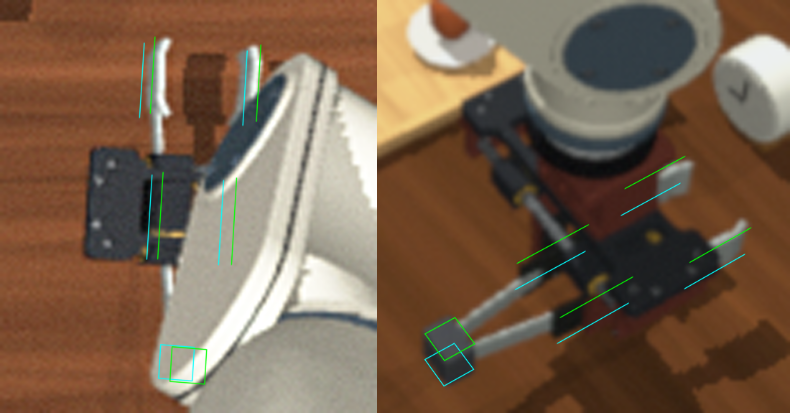

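Tongs are up and level: spine at about (450,345) and jaws at (675,180) and (735,240) in the right panel. Next I'll rise, then traverse above the stone.

>>> carry_out --series '[{"dr": [0, 0, 0], "translation": [0, 0, -0.01], "jaw": 0.047}, {"dr": [0, 0, 0], "translation": [0, 0, -0.025], "jaw": 0.047}, {"dr": [0, 0, 0], "translation": [0, 0, -0.042], "jaw": 0.047}, {"dr": [0, 0, 0], "translation": [0.001, 0.004, -0.057], "jaw": 0.047}, {"dr": [0, 0, 0], "translation": [0.001, 0.014, -0.065], "jaw": 0.047}]'

```text
time: 8.25
ee_pos: [511.6, -286.9, 132.8]
orientation: [[-0.997, 0.071, 0.002], [0.071, 0.997, -0.002], [-0.002, -0.001, -1.0]]
contact_force: [-0.1, 0.2, -0.2]
grip_width: 0.535
```

>>> carry_out --series '[{"dr": [0, 0, 0], "translation": [0.001, 0.015, 0], "jaw": 0.047}, {"dr": [0, 0, 0], "translation": [0.002, 0.034, 0], "jaw": 0.047}, {"dr": [0, 0, 0], "translation": [0.004, 0.054, 0], "jaw": 0.047}, {"dr": [0, 0, 0], "translation": [0.005, 0.075, 0], "jaw": 0.047}, {"dr": [0, 0, 0], "translation": [0.007, 0.096, 0], "jaw": 0.047}]'

```text
time: 8.67
ee_pos: [509.8, -187.4, 129.9]
orientation: [[-0.998, 0.07, -0.001], [0.07, 0.998, 0.001], [0.001, 0.001, -1.0]]
contact_force: [0.8, 0.1, -1.1]
grip_width: 0.534
```

>>> carry_out --series '[{"dr": [0, 0, 0], "translation": [0.001, 0.02, 0], "jaw": 0.047}, {"dr": [0, 0, 0], "translation": [0.003, 0.042, 0], "jaw": 0.047}, {"dr": [0, 0, 0], "translation": [0.004, 0.063, 0], "jaw": 0.047}, {"dr": [0, 0, 0], "translation": [0.006, 0.084, 0], "jaw": 0.047}, {"dr": [0, 0, 0], "translation": [0.007, 0.104, 0], "jaw": 0.047}]'

```text
time: 9.08
ee_pos: [509.5, -83.0, 129.9]
orientation: [[-0.998, 0.069, -0.002], [0.069, 0.998, 0.001], [0.002, 0.0, -1.0]]
contact_force: [1.0, 0.7, -1.3]
grip_width: 0.541
```

>>> carry_out --series '[{"dr": [0, 0, 0], "translation": [0.001, 0.016, 0], "jaw": 0.047}, {"dr": [0, 0, 0], "translation": [0.0017, 0.028, 0], "jaw": 0.047}, {"dr": [0, 0, 0], "translation": [0.002, 0.035, 0], "jaw": 0.047}, {"dr": [0, 0, 0], "translation": [0.002, 0.038, 0], "jaw": 0.047}, {"dr": [0, 0, 0], "translation": [0.002, 0.039, 0], "jaw": 0.047}]'

```text
time: 9.5
ee_pos: [511.4, -45.9, 130.5]
orientation: [[-0.998, 0.069, -0.0], [0.069, 0.998, -0.0], [0.0, -0.0, -1.0]]
contact_force: [0.2, -0.5, -0.7]
grip_width: 0.534
```

```bash
python3 -c "
from look import *
look('over1.png',boxT=(310,140,110,120),boxS=(240,150,140,110),extra=[(circ(601,-54,35,17),(0,0,255)),(circ(601,-54,14,34),(0,0,255))])"
```

```text
9.6 [511.6 -46.6 130.6] 47.09838138282805 [ 0.7 -0.3 -1.1]
tongs []
tongs_grip []
tongs_jaw [([601.6, -54.8, 118.8], 0.4)]
tongs [([511.8, -48.2, 106.3], 0.97)]
tongs_grip [([511.6, -43.1, 119.9], 0.87)]
tongs_jaw [([598.9, -50.4, 120.7], 0.6)]
```

View pics/over1.png

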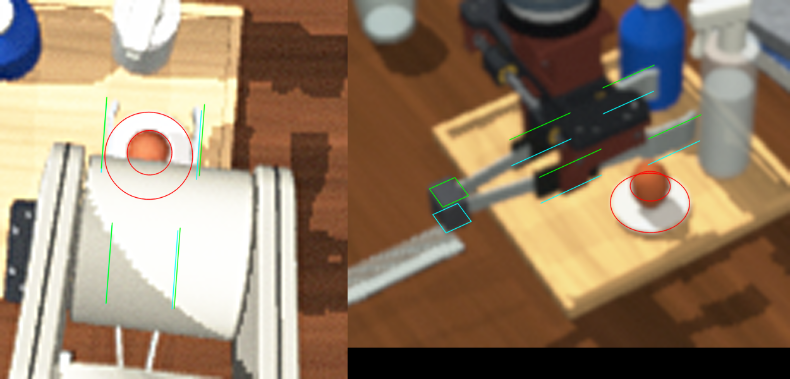

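>>> carry_out --series '[{"dr": [0, 0, 0], "translation": [-0.0002, -0.0003, 0.008], "jaw": 0.047}, {"dr": [0, 0, 0], "translation": [-0.0004, -0.0006, 0.019], "jaw": 0.047}, {"dr": [0, 0, 0], "translation": [-0.0005, -0.001, 0.029], "jaw": 0.047}, {"dr": [0, 0, 0], "translation": [-0.0005, -0.001, 0.036], "jaw": 0.047}, {"dr": [0, 0, 0], "translation": [-0.0005, -0.001, 0.038], "jaw": 0.047}]'

```text
time: 10.32
ee_pos: [510.8, -47.3, 90.7]
orientation: [[-0.998, 0.07, -0.003], [0.07, 0.998, 0.0], [0.003, 0.0, -1.0]]
contact_force: [0.0, -0.4, -1.2]
grip_width: 0.537
```

```bash
python3 -c "
from look import *
look('over2.png',boxT=(310,140,110,120),boxS=(250,170,120,90),extra=[(circ(601,-54,35,17),(0,0,255)),(circ(601,-54,14,34),(0,0,255))])"
```

```text
10.4167 [511.4 -47.3  91.7] 47.37699258579132 [-1.   0.3 -1.2]
tongs []
tongs_grip []
tongs_jaw [([598.1, -58.1, 79.8], 0.46)]
tongs [([512.3, -52.1, 67.5], 0.89)]
tongs_grip [([512.4, -52.0, 81.1], 0.66)]
tongs_jaw [([599.8, -52.4, 82.7], 0.84)]
```

View pics/over2.png

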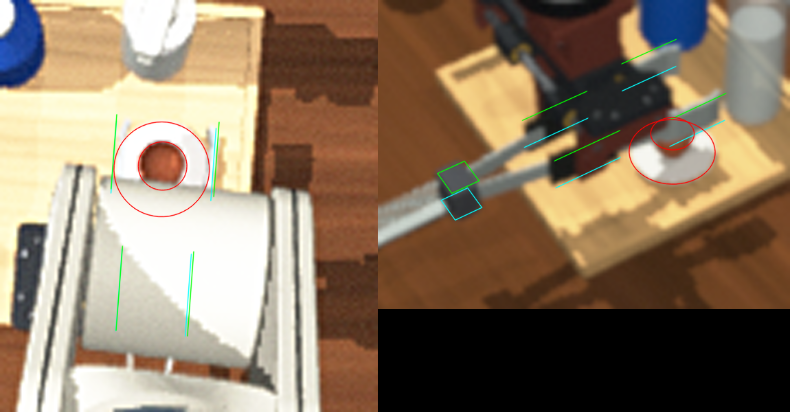

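The jaws straddle the stone in the top view: stone at about (162,165), jaws at about (118,...) and (215,...). Going down slowly.

>>> carry_out --series '[{"dr": [0, 0, 0], "translation": [0, 0, 0.006], "jaw": 0.047}, {"dr": [0, 0, 0], "translation": [0, 0, 0.013], "jaw": 0.047}, {"dr": [0, 0, 0], "translation": [0, 0, 0.02], "jaw": 0.047}, {"dr": [0, 0, 0], "translation": [0, 0, 0.026], "jaw": 0.047}, {"dr": [0, 0, 0], "translation": [0, 0, 0.031], "jaw": 0.047}]'

```text
time: 11.13
ee_pos: [511.5, -47.3, 60.6]
orientation: [[-0.998, 0.07, -0.001], [0.07, 0.998, 0.0], [0.001, 0.0, -1.0]]
contact_force: [0.4, -0.4, -1.0]
grip_width: 0.538
```

>>> carry_out --series '[{"dr": [0, 0, 0], "translation": [0, 0, 0.004], "jaw": 0.047}, {"dr": [0, 0, 0], "translation": [0, 0, 0.008], "jaw": 0.047}, {"dr": [0, 0, 0], "translation": [0, 0, 0.012], "jaw": 0.047}, {"dr": [0, 0, 0], "translation": [0, 0, 0.014], "jaw": 0.047}, {"dr": [0, 0, 0], "translation": [0, 0, 0.014], "jaw": 0.047}]'

```text
time: 11.55
ee_pos: [511.8, -47.4, 47.2]
orientation: [[-0.998, 0.07, -0.001], [0.07, 0.998, 0.0], [0.001, 0.0, -1.0]]
contact_force: [0.3, -0.3, -0.1]
grip_width: 0.535
```

```bash
python3 -c "
from look import *
look('on1.png',boxT=(310,140,110,120),boxS=(250,170,120,90),extra=[(circ(601,-54,35,17),(0,0,255))])"
```

```text
11.65 [512.  -47.4  47.7] 47.105928009003016 [0.5 0.4 0.6]
tongs []
tongs_grip []
tongs_jaw [([602.3, -57.4, 38.7], 0.43)]
tongs [([513.5, -49.0, 24.1], 0.95)]
tongs_grip [([513.4, -47.6, 35.2], 0.86)]
tongs_jaw [([600.0, -50.6, 37.7], 0.83)]
```

View pics/on1.png

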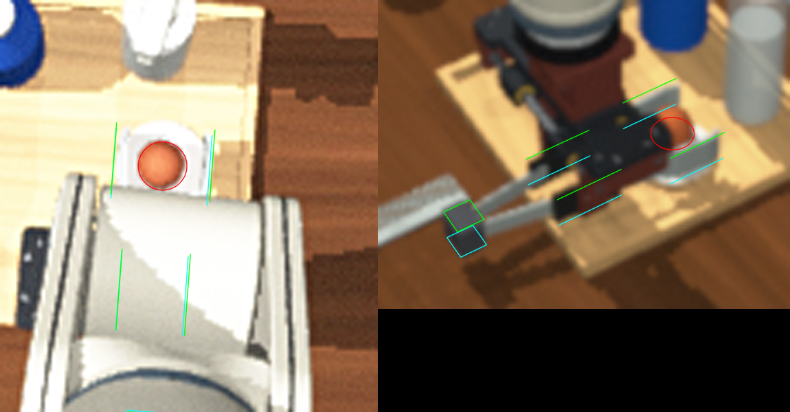

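The stone is centred between the jaws: stone (162,165), jaws about 120 and 210. Closing.

>>> carry_out --series '[{"dr": [0, 0, 0], "translation": [0, 0, 0], "jaw": 0.045}, {"dr": [0, 0, 0], "translation": [0, 0, 0], "jaw": 0.043}, {"dr": [0, 0, 0], "translation": [0, 0, 0], "jaw": 0.041}, {"dr": [0, 0, 0], "translation": [0, 0, 0], "jaw": 0.039}, {"dr": [0, 0, 0], "translation": [0, 0, 0], "jaw": 0.037}]' --squeeze 30

```text
time: 12.37
ee_pos: [512.0, -47.4, 47.7]
orientation: [[-0.998, 0.07, -0.0], [0.07, 0.998, -0.0], [-0.0, -0.0, -1.0]]
contact_force: [-0.3, -0.5, -1.3]
grip_width: 0.431
```

>>> carry_out --series '[{"dr": [0, 0, 0], "translation": [0, 0, 0], "jaw": 0.035}, {"dr": [0, 0, 0], "translation": [0, 0, 0], "jaw": 0.032}, {"dr": [0, 0, 0], "translation": [0, 0, 0], "jaw": 0.029}, {"dr": [0, 0, 0], "translation": [0, 0, 0], "jaw": 0.025}, {"dr": [0, 0, 0], "translation": [0, 0, 0], "jaw": 0.02}]' --squeeze 40

```text
time: 12.78
ee_pos: [512.0, -47.4, 47.7]
orientation: [[-0.998, 0.07, 0.0], [0.07, 0.998, -0.0], [-0.0, -0.0, -1.0]]
contact_force: [1.0, -0.0, -0.8]
grip_width: 0.387
```

```bash
python3 -c "
from look import *
look('cl1.png',gap=34,grip=35,boxT=(310,140,110,120),boxS=(250,170,120,90),extra=[(circ(601,-54,35,17),(0,0,255))])"
```

```text
12.8833 [512.  -47.4  47.7] 33.96952181444233 [ 0.   0.2 -0.8]
tongs []
tongs_grip []
tongs_jaw [([597.6, -56.1, 35.9], 0.46)]
tongs [([514.5, -49.6, 23.7], 0.89)]
tongs_grip [([511.1, -47.7, 36.1], 0.69)]
tongs_jaw [([596.3, -54.1, 36.2], 0.96)]
```

View pics/cl1.png

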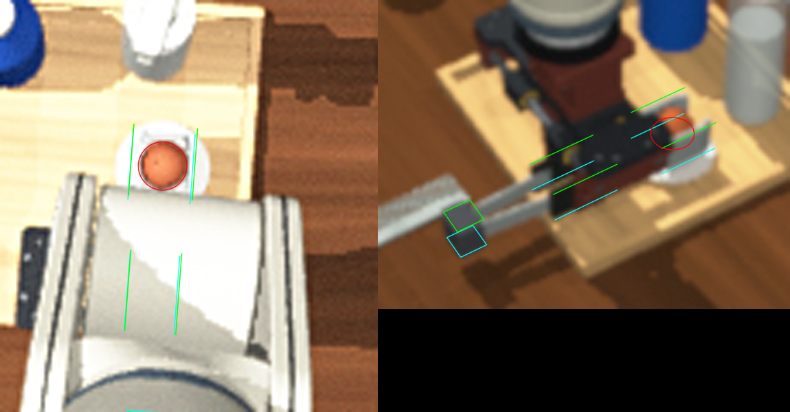

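Stopped at 34 mm, as expected with the stone between the jaws. Lifting gently.

>>> carry_out --series '[{"dr": [0, 0, 0], "translation": [0, 0, 0], "jaw": 0.02}, {"dr": [0, 0, 0], "translation": [0, 0, -0.003], "jaw": 0.02}, {"dr": [0, 0, 0], "translation": [0, 0, -0.01], "jaw": 0.02}, {"dr": [0, 0, 0], "translation": [0, 0, -0.018], "jaw": 0.02}, {"dr": [0, 0, 0], "translation": [0, 0, -0.024], "jaw": 0.02}]' --squeeze 45

```text
time: 13.6
ee_pos: [512.2, -47.4, 72.7]
orientation: [[-0.998, 0.07, 0.001], [0.07, 0.998, -0.0], [-0.001, -0.0, -1.0]]
contact_force: [0.5, 0.2, -1.5]
grip_width: 0.387
```

>>> carry_out --series '[{"dr": [0, 0, 0], "translation": [0, 0, -0.008], "jaw": 0.02}, {"dr": [0, 0, 0], "translation": [0, 0, -0.018], "jaw": 0.02}, {"dr": [0, 0, 0], "translation": [0, 0, -0.026], "jaw": 0.02}, {"dr": [0, 0, 0], "translation": [0, 0, -0.032], "jaw": 0.02}, {"dr": [0, 0, 0], "translation": [0, 0, -0.034], "jaw": 0.02}]'

```text
time: 14.02
ee_pos: [512.7, -47.5, 107.1]
orientation: [[-0.998, 0.07, 0.002], [0.07, 0.998, -0.0], [-0.002, -0.0, -1.0]]
contact_force: [0.2, 0.1, -1.4]
grip_width: 0.39
```

```bash
python3 -c "
from look import *
T,S=look('li2.png',gap=34,grip=34,boxT=(310,140,110,120),boxS=(250,150,120,100),extra=[(circ(601,-54,35,17),(0,0,255))])
for c in (T,S): print([(world(c,x['location']).round(1),x['score']) for x in r.pinpoint(c,'stone_mid')])
"
```

```text
14.1167 [512.3 -47.5 106.3] 33.899672660166885 [ 0.3 -0.1 -1.1]
tongs [([540.2, 288.1, 63.1], 0.71)]
tongs_grip [([539.8, 285.3, 62.7], 0.39)]
tongs_jaw [([601.9, -56.3, 95.9], 0.57)]
tongs [([598.3, -55.4, 8.9], 0.59)]
tongs_grip [([509.9, -45.9, 92.9], 0.59)]
tongs_jaw []
[(array([602.3, -55.4,  96.7]), 0.64)]
[(array([599.1, -55.3,  97.8]), 0.55)]
```

View pics/li2.png

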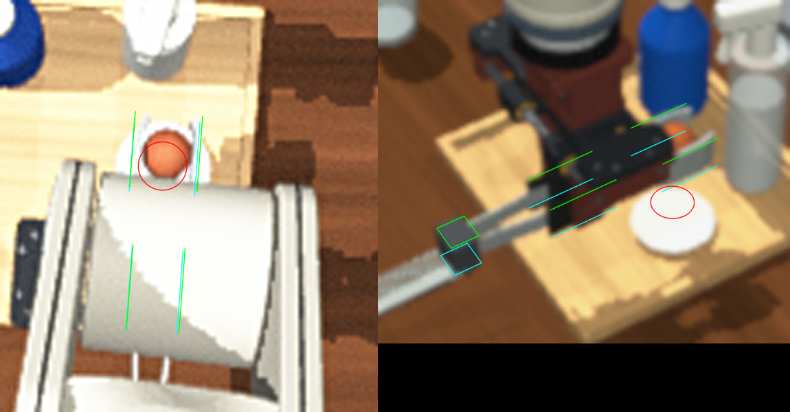

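The stone is lifted clear with the dish empty below it. Now retreating and rising, then traversing to the votive.

>>> carry_out --series '[{"dr": [0, 0, 0], "translation": [0.006, 0, -0.007], "jaw": 0.02}, {"dr": [0, 0, 0], "translation": [0.018, -0.001, -0.018], "jaw": 0.02}, {"dr": [0, 0, 0], "translation": [0.033, -0.001, -0.031], "jaw": 0.02}, {"dr": [0, 0, 0], "translation": [0.047, 0.002, -0.043], "jaw": 0.02}, {"dr": [0, 0, 0], "translation": [0.058, 0.01, -0.051], "jaw": 0.02}]'

```text
time: 14.93
ee_pos: [453.5, -33.7, 157.7]
orientation: [[-0.998, 0.071, -0.0], [0.071, 0.998, -0.0], [0.0, -0.0, -1.0]]
contact_force: [0.3, 0.6, -1.0]
grip_width: 0.388
```

>>> carry_out --series '[{"dr": [0, 0, 0], "translation": [0.005, 0.016, 0], "jaw": 0.02}, {"dr": [0, 0, 0], "translation": [0.007, 0.036, 0], "jaw": 0.02}, {"dr": [0, 0, 0], "translation": [0.009, 0.058, 0], "jaw": 0.02}, {"dr": [0, 0, 0], "translation": [0.01, 0.081, 0], "jaw": 0.02}, {"dr": [0, 0, 0], "translation": [0.012, 0.104, 0], "jaw": 0.02}]'

```text
time: 15.35
ee_pos: [449.7, 72.0, 157.2]
orientation: [[-0.998, 0.07, 0.0], [0.07, 0.998, 0.0], [-0.0, 0.0, -1.0]]
contact_force: [0.4, 0.6, -0.2]
grip_width: 0.39
```

>>> carry_out --series '[{"dr": [0, 0, 0], "translation": [0.001, 0.023, 0], "jaw": 0.02}, {"dr": [0, 0, 0], "translation": [0.002, 0.046, 0], "jaw": 0.02}, {"dr": [0, 0, 0], "translation": [0.004, 0.069, 0], "jaw": 0.02}, {"dr": [0, 0, 0], "translation": [0.005, 0.092, 0], "jaw": 0.02}, {"dr": [0, 0, 0], "translation": [0.007, 0.115, 0], "jaw": 0.02}]'

```text
time: 15.77
ee_pos: [450.7, 187.4, 157.1]
orientation: [[-0.998, 0.07, 0.0], [0.07, 0.998, 0.0], [-0.0, 0.0, -1.0]]
contact_force: [1.0, -0.6, -1.9]
grip_width: 0.389
```

>>> carry_out --series '[{"dr": [0, 0, 0], "translation": [0.0015, 0.023, 0], "jaw": 0.02}, {"dr": [0, 0, 0], "translation": [0.003, 0.046, 0], "jaw": 0.02}, {"dr": [0, 0, 0], "translation": [0.005, 0.069, 0], "jaw": 0.02}, {"dr": [0, 0, 0], "translation": [0.006, 0.088, 0], "jaw": 0.02}, {"dr": [0, 0, 0], "translation": [0.0065, 0.1, 0], "jaw": 0.02}]'

```text
time: 16.18
ee_pos: [451.3, 288.3, 157.1]
orientation: [[-0.998, 0.069, 0.0], [0.069, 0.998, 0.001], [-0.0, 0.001, -1.0]]
contact_force: [0.4, -0.7, -0.7]
grip_width: 0.389
```

>>> carry_out --series '[{"dr": [0, 0, 0], "translation": [0, 0.006, 0], "jaw": 0.02}, {"dr": [0, 0, 0], "translation": [0, 0.009, 0], "jaw": 0.02}, {"dr": [0, 0, 0], "translation": [0, 0.01, 0], "jaw": 0.02}, {"dr": [0, 0, 0], "translation": [0, 0.01, 0], "jaw": 0.02}, {"dr": [0, 0, 0], "translation": [0, 0.01, 0], "jaw": 0.02}]'

```text
time: 16.6
ee_pos: [452.3, 295.7, 156.6]
orientation: [[-0.998, 0.071, -0.0], [0.071, 0.998, -0.0], [0.0, -0.0, -1.0]]
contact_force: [-0.0, -0.8, -1.6]
grip_width: 0.387
```

```bash
python3 -c "
from look import *
T,S=look('vo1.png',gap=34,grip=34,boxT=(165,150,110,120),boxS=(190,70,120,100),extra=[(circ(541,289,62,33),(0,0,255)),(circ(541,289,147,17),(255,0,255))])
for c in (T,S):
  for t in ('stone_mid','votive_rim'): print(t,[(world(c,x['location']).round(1),x['score']) for x in r.pinpoint(c,t)])
"
```

```text
16.7 [452.3 295.8 156.6] 33.993080807091786 [-0.6 -0.5 -0.1]
tongs [([602.7, -0.1, 1.0], 0.6)]
tongs_grip []
tongs_jaw [([541.6, 285.9, 147.8], 0.96)]
tongs [([450.9, 296.1, 133.1], 0.83)]
tongs_grip [([448.6, 294.3, 148.2], 0.78)]
tongs_jaw [([606.0, 0.1, 0.8], 0.75)]
stone_mid [(array([542. , 287.5, 148.2]), 0.54)]
votive_rim [(array([540.3, 291.9,  60. ]), 0.76)]
stone_mid [(array([543.4, 288.8, 147.6]), 0.46)]
votive_rim [(array([541.8, 290.3,  64.5]), 0.6)]
```

View pics/vo1.png

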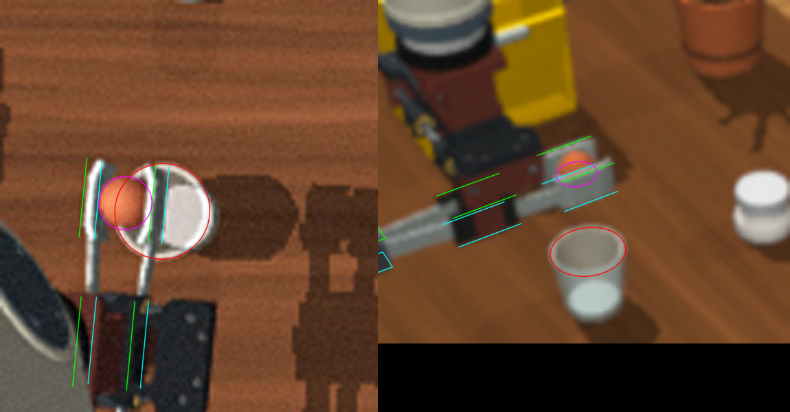

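The stone is over the glass, with the stone pixels on the predicted circle in both views (top about (123,203), side about (576,168)). I'll settle for one call, then do a final check.

>>> carry_out --series '[{"dr": [0, 0, 0], "translation": [0, 0, 0], "jaw": 0.02}, {"dr": [0, 0, 0], "translation": [0, 0, 0], "jaw": 0.02}, {"dr": [0, 0, 0], "translation": [0, 0, 0], "jaw": 0.02}, {"dr": [0, 0, 0], "translation": [0, 0, 0], "jaw": 0.02}, {"dr": [0, 0, 0], "translation": [0, 0, 0], "jaw": 0.02}]'

```text
time: 17.62
ee_pos: [452.3, 296.6, 156.6]
orientation: [[-0.998, 0.07, -0.0], [0.07, 0.998, -0.0], [0.0, -0.0, -1.0]]
contact_force: [0.1, -0.2, -1.0]
grip_width: 0.388
```

```bash
python3 - <<'E'
from h import *
T=r.camera("top");S=r.camera("side");save(T,"fin_t.png");save(S,"fin_s.png")
for t in ("stone_mid","votive_rim"):
    ws=[world(c,r.pinpoint(c,t)[0]["location"]) for c in (T,S)]
    print(t,np.round(ws,1).tolist(),tri((T,S),[proj(c,w)[0] for c,w in zip((T,S),ws)])[0].round(1))
px=[]
for c in (T,S):
    m=r.masks_of(c,"stone")
    ys,xs=np.nonzero(m[0]["region"]);px.append([xs.mean(),ys.mean()]);print(m[0]["score"],len(xs),px[-1])
print("stone mask",tri((T,S),px)[0].round(1))
o=r.get_obs();print(o['time'],o['ee_pos'],o['qd'].round(2),o['grip_width'])
E
```

```text
stone_mid [[542.0, 288.6, 148.3], [543.5, 293.4, 152.3]] [540.8 285.9 158.2]
votive_rim [[540.4, 289.4, 60.7], [541.3, 286.2, 62.3]] [541.4 289.   60.3]
0.76 173 [np.float64(200.2543352601156), np.float64(208.39306358381504)]
0.63 709 [np.float64(219.76163610719323), np.float64(130.53032440056418)]
stone mask [505.7 316.6 113.8]
18.0167 [452.33850587 296.60374892 156.67343938] [-0.09  0.02 -0.03  0.05 -0.07  0.03] 0.38716736147733727
```

View pics/fin_s.png

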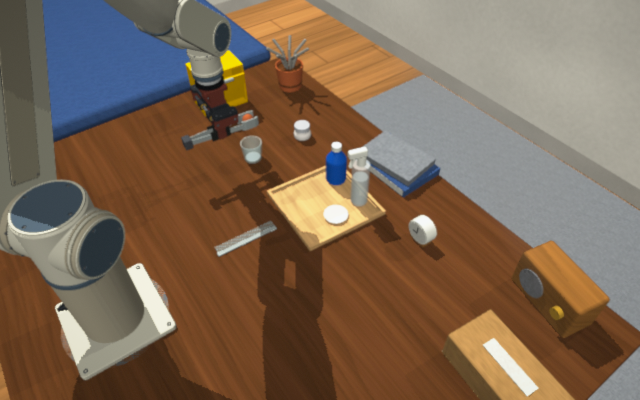

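The final picture shows the stone between the jaws at about (248,118), above the glass at (252,150), with everything else in place. The side-view stone mask (709 px) picked up the tongs instead, so I'm ignoring it.

```bash
python3 -c "
from rig import r
print(r.sign_off())"
```

```text
the job is handed in; nothing more can be done
None
```

I picked up the tongs by their grips, closed them on the stone, lifted it off the dish and carried it over the votive glass. I handed the job in at about 18 s, still holding the stone; the hand-in gives no verdict.

**Last checks:**
- **Stone position:** the two views' stone-middle readings are about 2–5 mm sideways of the glass mouth's centre. They put it 86–90 mm above the rim.
- **Grip:** the fingers are steady at 34 mm over the grips with a 45 N squeeze, and the arm is at rest.
- **Other things:** the glass reads within about 3 mm of its start position. Nothing else looks moved in the side picture; I checked those by eye only.

**Disagreements:**
- **Stone mask:** the side-view stone mask covered the tongs instead of the stone, so I discarded it and the position triangulated from it.
- **Height:** triangulating the stone from the two point readings put it about 98 mm above the rim. That is higher than the single-view readings but still within the allowed range.

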